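# Find the objective among the lens cases

### The arm

A 6-joint arm with a two-finger parallel gripper is mounted at the origin on the work surface. World frame = base frame: x ahead of the robot, y to its left, z up, the work surface at z = 0. Lengths are in m, angles in rad, forces in N, time in s.
With the tool pointing down it reaches from about 0.35 to 0.775 m from the base axis. Payload 7.3 kg.
Tool frame: the origin (TCP) lies at the centre of the arm's flange, where the gripper is bolted on; the fingertips stand 178 mm ahead of it and the grasp point (between the pads) lies 159 mm ahead of it; z points along the fingers, y is the line along which they close (so a half turn about z gives the same grasp; the last joint's range is limited). The gripper opens to 92 mm and grips with 3 to 60 N. Pads are 19 mm wide; open, the fingers measure 130 mm over their backs; the gripper's body (75 mm by 190 mm) begins 47 mm behind the grasp point.
Start: joints at [-1.406, 0.342, 1.524, -0, 1.275, -0.146], TCP at [0.161, -0.5, 0.405] pointing down, gripper open.
Joint ranges: [-2.53, 2.53], [-0.77, 2.02], [0.04, 2.7], [-1, 4.14], [0.28, 2.66], [-3.11, 3.11]. Speed limits (rad/s): [2.57, 2.57, 3.14, 3.14, 3.14, 3.14].

### API

Orientations are given as [roll, pitch, yaw] about the fixed x, y, z axes, in that order (R = Rz(yaw) Ry(pitch) Rx(roll)).
In Python, from cell import telemetry, vision, ticket gives the robot as it stands.
- The arm moves only by the shell command python3 -m crank 'ROWS' [FORCE]. ROWS is JSON, a list of rows, each a list of 5 numbers: the gripper command: -1 is shut, 1 is fully open, values between are in proportion, then the shift along the tool's x, y, z in mm, then the turn about the tool's z in rad. In form: [[fingers, dx, dy, dz, roll], ...]. A call has 1 to 12 rows; each row is the pose to reach, as a shift and turn from the pose commanded when the call began, along the tool's axes at that moment; what a row does not reach only later rows make up. A row lasts 1/12 s, in which the tool goes at most 41.7 mm and 7.16 degrees, less where a joint would pass 70% of its speed; a pose out of reach is approached as far as the arm can. A call with a gripper value outside its range is refused whole. The fingers move at their own pace and stop on an object; FORCE is the grip in N (left out, the last holds). Time passes only in rows, so rows that repeat a pose let the fingers close. It gives the time, the measured TCP pose, the force, the opening and the grip force at its end, in the units of the state.
- telemetry.observe(): the state, without advancing time (a new reading comes with each control period).
- vision.read_camera(name): name is "side" or "top"; returns (picture, depth): 420x560x3 uint8, red, green, blue; 420x560 float32, m along the optical axis (not along the pixel's ray), 0 where there is no reading.
- vision.get_calibration(name): a dict with "camera_matrix" (3x3 intrinsics, pixels), "dist" ([k1, k2, p1, p2, k3] as OpenCV has them; the pictures are not rectified), "rvec" (rotation vector, rad) and "tvec" (3), from world to camera coordinates, as OpenCV has them. Camera axes: x right, y down, z forward; pixel columns grow to the right and rows downward; lengths in m; the calibration is good to about 2 mm. A picture is of the moment at which its call begins. get_calibration takes no time and is no camera call.
- ticket.hand_in(): hands the job in; it is judged then, once.
The state is a dict: "time": time; "qpos": joint angles; "qvel": joint speeds; "joint_efforts": joint torques, N m; "tool_pos": TCP position; "tool_rot": TCP orientation; "contact_force": force on the tool from outside, world axes, zero at the start; "torque": the same for the moment, N m; "opening": finger opening in m; "grip_force": force on a finger pad.
Only numpy, scipy, OpenCV 4.12 (cv2) and the standard library are available. Lean on these libraries where they do the work, as an engineer would, in place of code of your own. Each camera call takes 0.05 s, during which the arm holds its last target. There are 200 camera calls.

### The job

First clear the rubber mat: lower the open empty case that stands on it into the other open empty case on the bench, so that the two sit fully nested and upright, and let go. Then lift the two closed cases one after the other to feel which is heavier and so holds the objective; stand the lighter one back upright on the bench, off the mat, and finish while holding the heavier one in the gripper, upright and still, over the middle of the mat, about 15 cm up, ready to be opened. Do not drop or topple any case, and leave everything else on the bench where it is.

Things in the scene. Friction and masses are not known exactly. Their poses are not given: they have to be found in the camera images.
- mat: black rubber mat fixed on the bench, 120 mm (its x) by 160 mm (its y), 4 mm thick; origin at the centre of its underside
- cup_mat: open empty objective case: white tapered cup, 60 mm tall, foot 32 mm across, wall 2 mm, mouth 48 mm; round its top a collar 57 mm across, 36 to 60 mm above the foot, to grip it by. Origin: centre of underside, z up. This one starts standing on the mat.
- cup_bench: open empty objective case: white tapered cup, 60 mm tall, foot 32 mm across, wall 2 mm, mouth 48 mm; round its top a collar 57 mm across, 36 to 60 mm above the foot, to grip it by. Origin: centre of underside, z up. Starts on the bench; the other goes into it. Fully nested, the upper's collar rests on this rim, its origin 24 mm above this one's; play about 2 mm each side.
- case_a: closed objective case: white tapered cup, foot 32 mm across, grey ribbed screw lid 59 mm across from 41 to 68 mm above the foot (its top), to grip it by. Origin: centre of underside, z up. Looks like the other closed case. One of the two holds an objective and is at least 0.13 kg heavier than the other, which is empty (0.07 to 0.12 kg)
- case_b: closed objective case: white tapered cup, foot 32 mm across, grey ribbed screw lid 59 mm across from 41 to 68 mm above the foot (its top), to grip it by. Origin: centre of underside, z up. Looks like the other closed case. One of the two holds an objective and is at least 0.13 kg heavier than the other, which is empty (0.07 to 0.12 kg)
- oil_bottle: bystander: amber dropper bottle, 25 mm across, 78 mm tall, upright; origin at the centre of its underside
- eyepiece: bystander: eyepiece standing on its tube, 34 mm across, 50 mm tall; origin at the centre of its underside
- petri_dish: bystander: clear covered dish, 90 mm across, 15 mm tall; origin at the centre of its underside
- slide_box: bystander: grey slide box, 100 by 86 mm, 35 mm tall; origin at the centre of its underside
- calculator: bystander: grey desk calculator, 115 by 150 mm, 22 mm tall; origin at the centre of its underside
- blower: bystander: black rubber lens blower standing nozzle up, 50 mm across, 88 mm tall; origin at the centre of its underside
- tweezers: bystander: steel tweezers lying flat, 130 mm long along their x, 5 mm thick; origin on the bench near their middle

How it is judged:
By the outcome, as a careful person would: the job done as asked, in the order asked, and still so for the second after the job is handed in, while the arm keeps its last pose, push and grip.
It also fails if it takes over 72 s, if anything falls off the work surface, if the arm or the gripper's body presses on something with over 40 N, if the wrist force passes 120 N, or if a joint passes its speed limit or range.

## Working session

There is one attempt and no reset: what is moved stays moved. The work goes in short steps, Python scripts to look and compute and a shell command to move; the robot and the scene stay as the last step left them, time stands still between calls to the robot, and variables do not carry over. Pictures are saved under pics/ and viewed, at most 10 in all, crops included, and the job is handed in when it is done.

```bash
mkdir -p pics; ls
python3 - <<'E'
from cell import telemetry, vision
import cv2,json,numpy as np
s=telemetry.observe();print({k:np.round(v,3).tolist() for k,v in s.items()})
for n in("top","side"):
    p,d=vision.read_camera(n);cv2.imwrite(f"pics/{n}0.png",p[:,:,::-1]);np.savez(f"pics/{n}0.npz",p=p,d=d)
    print(n,{k:np.round(v,3).tolist() for k,v in vision.get_calibration(n).items()})
E
```

```text
pics
{'time': 0.0, 'qpos': [-1.406, 0.343, 1.525, -0.0, 1.275, -0.146], 'qvel': [0.0, 0.0, 0.0, 0.003, -0.0, 0.0], 'joint_efforts': [-0.003, -43.125, -24.422, 0.072, 0.056, -0.0], 'tool_pos': [0.161, -0.5, 0.404], 'tool_rot': [-3.14, -0.0, 0.311], 'contact_force': [0.466, 0.268, -0.042], 'torque': [0.028, -0.041, 0.025], 'grip_force': 0.0, 'opening': 0.092}
top {'camera_matrix': [[503.454, 0.0, 286.331], [0.0, 503.454, 211.816], [0.0, 0.0, 1.0]], 'dist': [0.063, 0.0, 0.0, 0.0, 0.0], 'rvec': [2.162, -2.22, 0.077], 'tvec': [-0.01, 0.557, 1.478]}
side {'camera_matrix': [[421.772, 0.0, 283.247], [0.0, 421.772, 209.315], [0.0, 0.0, 1.0]], 'dist': [-0.133, 0.0, 0.0, 0.0, 0.0], 'rvec': [2.266, -0.339, 0.186], 'tvec': [-0.522, 0.115, 0.897]}
```

View pics/top0.png

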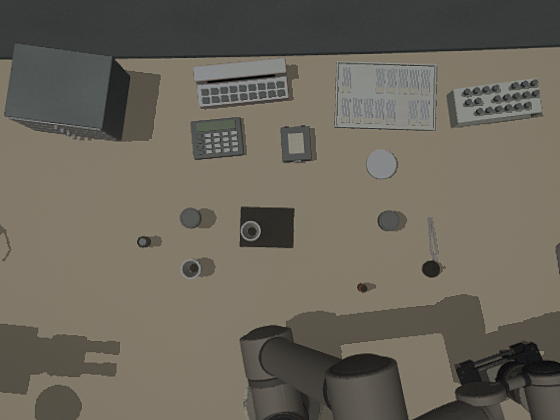

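View pics/side0.png

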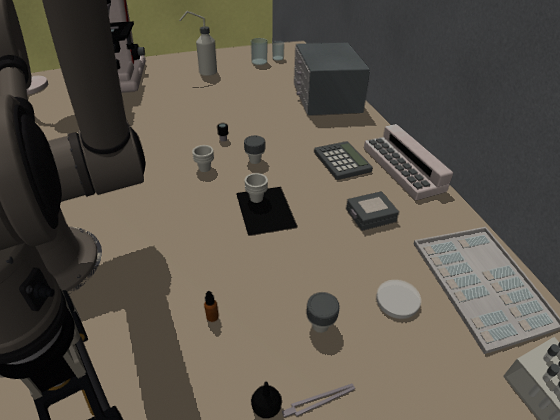

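Top view: mat (267,228) with cup_mat (251,231), cup_bench (191,268), closed cases (190,218) and (389,221), bottle (363,287), eyepiece (144,242), blower (431,268). Image up is +x and image left is +y.

```bash
cat > h.py <<'E'
import numpy as np,cv2
from cell import telemetry, vision
def cal(n):
    c=vision.get_calibration(n);return np.array(c["camera_matrix"]),np.array(c["dist"]),cv2.Rodrigues(np.array(c["rvec"],float))[0],np.array(c["tvec"],float).ravel()
def rays(n,uv):
    K,D,R,t=cal(n);q=cv2.undistortPoints(np.array(uv,float).reshape(-1,1,2),K,D)[:,0]
    return -R.T@t,np.c_[q,np.ones(len(q))]@R
def plane(n,uv,z):
    o,d=rays(n,uv);return o+d*((z-o[2])/d[:,2])[:,None]
def cloud(n,depth):
    v,u=np.mgrid[:420,:560];o,d=rays(n,np.c_[u.ravel(),v.ravel()]);P=o+d*depth.reshape(-1,1)
    P[depth.ravel()==0]=np.nan;return P.reshape(420,560,3)
E
python3 - <<'E'
from h import *
for n,S in(("top",dict(cupmat=(251,231),cupb=(191,268),cl=(190,218),cr=(389,221),oil=(363,287),eye=(144,242),blow=(431,268))),("side",dict(cupmat=(257,187),cupb=(203,158),cl=(255,149),cr=(322,312)))):
    z=np.load(f"pics/{n}0.npz");p,d=z["p"],z["d"];C=cloud(n,d);g=p.max(2)
    for k,(u,v) in S.items():
        r=22;sl=np.s_[v-r:v+r,u-r:u+r];c=C[sl];pp=c.reshape(-1,3);zz=c[...,2]
        zt=np.nanpercentile(zz[zz>0.02],98) if (zz>.02).sum()>5 else 0
        h=.06 if k[:2]=="cu" else .068
        if k=="cupmat":h=.064
        m=(zz>h-.012)&(zz<h+.012)
        if k in("oil","eye","blow"):m=zz>.03
        # largest component, circle of its pixels cast on plane
        nb,lab,st,_=cv2.connectedComponentsWithStats(m.astype(np.uint8))
        if nb<2: print(n,k,"none",zt);continue
        i=1+st[1:,4].argmax();vv,uu=np.nonzero(lab==i);uv=np.c_[uu+u-r,vv+v-r]
        X=plane(n,uv,h);(cx,cy),rad=cv2.minEnclosingCircle(X[:,:2].astype(np.float32))
        print(n,k,"n",len(uv),"ztop %.3f"%zt,"circ %.4f %.4f r %.4f"%(cx,cy,rad),"mean",X.mean(0).round(4)[:2],"pxext",uv.min(0),uv.max(0))
z=np.load("pics/top0.npz");p=z["p"];m=(p.max(2)<35).astype(np.uint8);m[:200]=0;m[255:]=0;m[:,:230]=0;m[:,300:]=0
q=np.argwhere(m)[:,::-1];b=cv2.boxPoints(cv2.minAreaRect(q.astype(np.float32)));X=plane("top",b,.004);print("mat",X.round(4)[:,:2].tolist(),X.mean(0).round(4))
t=(p[sl:=np.s_[195:250,230:300]]);
C=cloud("top",z["d"]);print("bench z",np.nanmedian(C[300:320,150:230,2]),"mat z",np.nanmedian(C[215:240,272:290,2]))
E
```

```text
top cupmat n 134 ztop 0.069 circ 0.5033 0.0799 r 0.0287 mean [0.5037 0.081 ] pxext [241 221] [260 240]
top cupb n 155 ztop 0.065 circ 0.3986 0.2533 r 0.0310 mean [0.3983 0.2549] pxext [180 259] [201 279]
top cl n 337 ztop 0.073 circ 0.5444 0.2507 r 0.0300 mean [0.5447 0.2511] pxext [180 207] [200 227]
top cr n 340 ztop 0.074 circ 0.5228 -0.3155 r 0.0301 mean [ 0.5221 -0.3157] pxext [378 210] [398 230]
top oil n 61 ztop 0.080 circ 0.3294 -0.2340 r 0.0128 mean [ 0.3297 -0.2339] pxext [358 284] [366 292]
top eye n 126 ztop 0.056 circ 0.4793 0.3856 r 0.0180 mean [0.4796 0.3856] pxext [137 236] [149 247]
top blow n 202 ztop 0.085 circ 0.3790 -0.4310 r 0.0233 mean [ 0.3793 -0.4321] pxext [423 261] [439 277]
side cupmat n 213 ztop 0.063 circ 0.4983 0.0722 r 0.0349 mean [0.4996 0.0732] pxext [245 173] [267 190]
side cupb n 174 ztop 0.060 circ 0.3947 0.2441 r 0.0371 mean [0.3956 0.2452] pxext [193 145] [212 159]
side cl n 246 ztop 0.068 circ 0.5388 0.2424 r 0.0369 mean [0.5388 0.2421] pxext [244 135] [265 149]
side cr n 756 ztop 0.068 circ 0.5174 -0.3222 r 0.0325 mean [ 0.5173 -0.3226] pxext [307 292] [338 321]
mat [[0.5722, 0.1136], [0.5706, 0.0507], [0.4569, 0.0534], [0.4586, 0.116]] [0.5146 0.0834 0.004 ]
bench z -0.00023166357037063268 mat z 0.004386075538640566
```

```bash
python3 -m crank '[[1,125,-112,0,0.08],[1,250,-223,0,0.16],[1,502,-447,0,0.311],[1,502,-447,0,0.311],[1,502,-447,0,0.311],[1,502,-447,0,0.311],[1,502,-447,0,0.311],[1,502,-447,0,0.311],[1,502,-447,0,0.311],[1,502,-447,0,0.311],[1,502,-447,0,0.311],[1,502,-447,0,0.311]]' 20
python3 - <<'E'
from h import *
z=np.load("pics/top0.npz");p,d=z["p"],z["d"]
m=(p.max(2)<45).astype(np.uint8);m[:195]=0;m[258:]=0;m[:,:225]=0;m[:,305:]=0
c=max(cv2.findContours(m,0,2)[0],key=cv2.contourArea);b=cv2.boxPoints(cv2.minAreaRect(c));X=plane("top",b,.004)
print("mat px",b.round(1).tolist(),X.round(4)[:,:2].tolist(),X.mean(0).round(4))
a=[cv2.resize(p[v-24:v+24,u-24:u+24,::-1],(384,384),interpolation=0) for u,v in((251,231),(191,268))]
cv2.imwrite("pics/crop1.png",np.hstack(a))
E
```

```text
time: 1.1
tool_pos: [0.4137, -0.0688, 0.4047]
tool_rot: [3.141, -0.0, -0.0]
contact_force: [0.8, -0.2, -0.3]
opening: 0.0912
grip_force: 0.0
mat px [[241.0, 208.0], [293.0, 208.0], [293.0, 242.0], [241.0, 242.0]] [[0.5722, 0.1106], [0.568, -0.0452], [0.4662, -0.0424], [0.4705, 0.1127]] [0.5192 0.0339 0.004 ]
```

View pics/crop1.png

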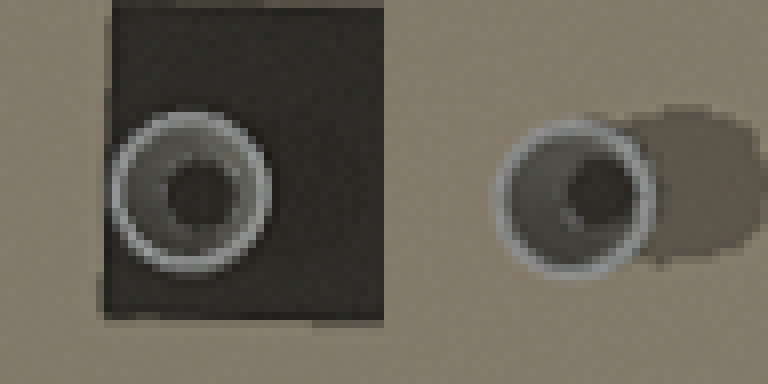

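The crop shows the cup_mat rim centred at about (250.4,230.4) and the cup_bench rim at (190.4,268.5). The mat spans rows 207.5 to 246.5, so its centre is about (266.9,227).

Run:
```python
from h import *
print(plane("top",[(250.4,230.4)],.064),plane("top",[(190.4,268.5)],.06),plane("top",[(266.9,227.),(240.4,227),(293.4,227),(266.9,207.5),(266.9,246.5)],.004).round(4))
print({k:np.round(v,4).tolist() for k,v in telemetry.observe().items() if k in("time","tool_pos","tool_rot","qpos")})
```

```text
[[0.50250059 0.08004174 0.064     ]] [[0.3986082  0.25363446 0.06      ]] [[ 0.5131  0.0344  0.004 ]
 [ 0.5153  0.1136  0.004 ]
 [ 0.511  -0.0448  0.004 ]
 [ 0.5716  0.033   0.004 ]
 [ 0.455   0.0358  0.004 ]]
{'time': 1.1, 'qpos': [-0.3479, 0.1474, 1.7881, -0.0002, 1.206, 1.2231], 'tool_pos': [0.4137, -0.0688, 0.4047], 'tool_rot': [3.1414, -0.0, -0.0002]}
```

```bash
python3 -m crank '[[1,89,-149,0,0],[1,89,-149,0,0],[1,89,-149,0,0],[1,89,-149,0,0],[1,89,-149,0,0],[1,89,-149,0,0],[1,89,-149,0,0],[1,89,-149,0,0]]'
```

```text
time: 1.77
tool_pos: [0.5018, 0.077, 0.4045]
tool_rot: [3.141, 0.001, -0.001]
contact_force: [-0.0, 0.1, -0.1]
opening: 0.0918
grip_force: 0.0
```

```bash
python3 -m crank '[[1,0.5,-2,40,0],[1,0.5,-3,80,0],[1,0.5,-3,115,0],[1,0.5,-3,145,0],[1,0.5,-3,165,0],[1,0.5,-3,177,0],[1,0.5,-3,182,0],[1,0.5,-3,185,0],[1,0.5,-3,185,0],[1,0.5,-3,185,0],[1,0.5,-3,185,0]]'
python3 - <<'E'
from h import *
p,d=vision.read_camera("side");cv2.imwrite("pics/s1.png",cv2.resize(p[110:250,170:350,::-1],None,fx=4,fy=4))
E
```

```text
time: 2.68
tool_pos: [0.5031, 0.0808, 0.2208]
tool_rot: [3.141, -0.002, -0.001]
contact_force: [0.0, 0.5, -0.1]
opening: 0.092
grip_force: 0.0
```

View pics/s1.png

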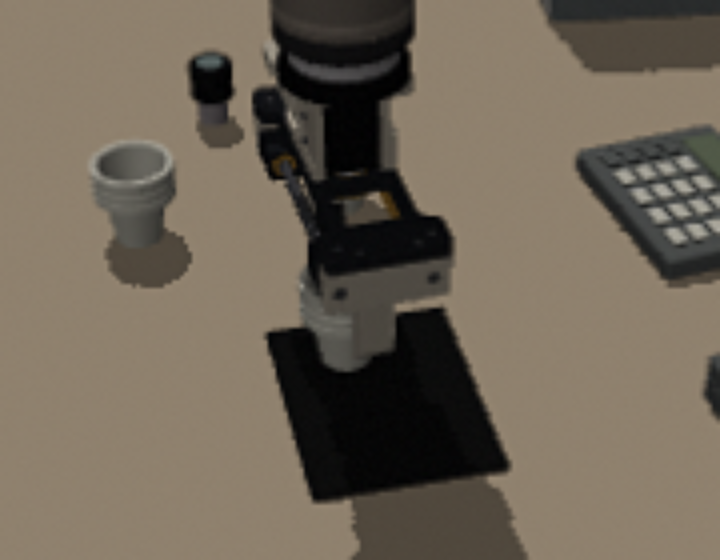

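Run:
```python
from h import *
K,D,R,t=cal("side")
P=np.array([[.503,.080,.004],[.503,.064,.004],[.503,.08,.064],[.503,.0515,.064],[.503,.035,.042],[.503,.02,.042]])
q=cv2.projectPoints(P,cv2.Rodrigues(R)[0],t,K,D)[0][:,0];print(((q-[170,110])*4).round(0).tolist())
```

```text
[[349.0, 352.0], [355.0, 367.0], [347.0, 276.0], [359.0, 303.0], [367.0, 348.0], [373.0, 364.0]]
```

```bash
python3 -m crank '[[0.5,0,0,0,0],[0.4,0,0,0,0],[0.3,0,0,0,0],[0.2,0,0,0,0],[0.1,0,0,0,0],[0,0,0,0,0],[-0.3,0,0,0,0],[-1,0,0,0,0],[-1,0,0,0,0],[-1,0,0,0,0],[-1,0,0,0,0]]' 15; python3 -m crank '[[-1,0,0,-5,0],[-1,0,0,-15,0],[-1,0,0,-35,0],[-1,0,0,-65,0],[-1,0,0,-90,0],[-1,0,0,-110,0],[-1,0,0,-120,0],[-1,0,0,-120,0]]'
```

```text
time: 3.65
tool_pos: [0.5028, 0.081, 0.2197]
tool_rot: [3.142, -0.0, -0.0]
contact_force: [-0.5, 0.7, -0.3]
opening: 0.0569
grip_force: 15.0
time: 4.32
tool_pos: [0.5032, 0.0811, 0.3425]
tool_rot: [3.142, -0.005, -0.0]
contact_force: [0.1, 0.5, -1.0]
opening: 0.0572
grip_force: 15.0
```

```bash
python3 -m crank '[[-1,-8,-14,0,0],[-1,-20,-33,0,0],[-1,-35,-58,0,0],[-1,-50,-83,0,0],[-1,-65,-108,0,0],[-1,-80,-133,0,0],[-1,-91,-152,0,0],[-1,-99,-165,0,0],[-1,-103,-171,0,0],[-1,-104,-173,15,0],[-1,-104,-173,35,0],[-1,-104,-173,45,0]]' && python3 -m crank '[[-1,0,0,5,0],[-1,0,0,5,0],[-1,0,0,5,0]]'
python3 - <<'E'
from h import *
p,d=vision.read_camera("side");cv2.imwrite("pics/s2.png",cv2.resize(p[80:200,140:290,::-1],None,fx=5,fy=5))
np.savez("pics/s2.npz",p=p,d=d);p,d=vision.read_camera("top");np.savez("pics/t2.npz",p=p,d=d)
s=telemetry.observe();print(s["tool_pos"],s["contact_force"])
K,D,R,t=cal("side");x,y,z=s["tool_pos"]
P=np.array([[x,y,z-.2157],[x,y,z-.2157+.06],[.3986,.2536,.0],[.3986,.2536,.06]])
q=cv2.projectPoints(P,cv2.Rodrigues(R)[0],t,K,D)[0][:,0];print(((q-[140,80])*5).round(0).tolist())
E
```

```text
time: 5.32
tool_pos: [0.3982, 0.2536, 0.2923]
tool_rot: [3.14, 0.003, 0.0]
contact_force: [-0.6, -0.7, -0.5]
opening: 0.0569
grip_force: 15.0
time: 5.57
tool_pos: [0.3991, 0.2538, 0.2895]
tool_rot: [3.141, 0.0, -0.001]
contact_force: [0.2, -0.1, 1.2]
opening: 0.0574
grip_force: 15.0
[0.39924116 0.25397269 0.29022936] [-0.67386669  0.04887939 -0.6257322 ]
[[315.0, 326.0], [304.0, 228.0], [327.0, 439.0], [316.0, 349.0]]
```

View pics/s2.png

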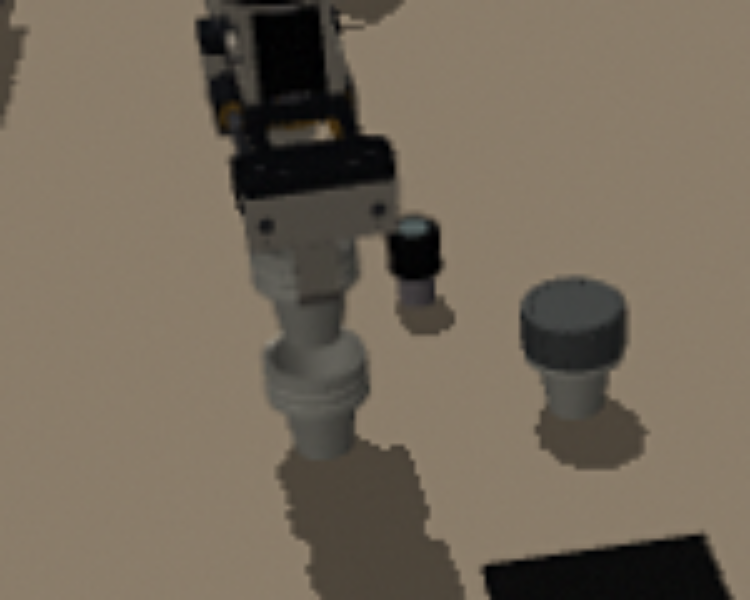

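The held collar is centred at column 304 and the bench collar at 316, and both match the projections. I'll lower it now.

```bash
python3 -m crank '[[-1,0,0,6,0],[-1,0,0,14,0],[-1,0,0,22,0],[-1,0,0,29,0],[-1,0,0,34,0],[-1,0,0,38,0],[-1,0,0,41,0],[-1,0,0,43,0],[-1,0,0,45,0],[-1,0,0,45,0]]';python3 -m crank '[[-1,0,0,1,0],[-1,0,0,2,0],[-1,0,0,3,0],[-1,0,0,4,0],[-1,0,0,5,0],[-1,0,0,5,0],[-1,0,0,5,0]]'
```

```text
time: 6.5
tool_pos: [0.3988, 0.254, 0.2445]
tool_rot: [3.141, 0.0, -0.0]
contact_force: [-0.1, 0.5, -0.1]
opening: 0.0572
grip_force: 15.0
time: 7.08
tool_pos: [0.3989, 0.2541, 0.2397]
tool_rot: [3.142, -0.0, -0.0]
contact_force: [0.6, -0.2, -0.3]
opening: 0.0572
grip_force: 15.0
```

```bash
python3 -m crank '[[-1,0,0,0.5,0],[-1,0,0,1,0],[-1,0,0,1,0]]'|egrep "pos|cont";python3 -m crank '[[-1,0,0,0.5,0],[-1,0,0,0.5,0]]'|egrep "pos|cont"
```

```text
tool_pos: [0.399, 0.254, 0.2396]
contact_force: [-3.1, -1.4, 9.9]
tool_pos: [0.3991, 0.2541, 0.2395]
contact_force: [-2.6, -1.6, 13.3]
```

Contact came at exactly the nested height. I'll ease off, release and retreat.

```bash
python3 -m crank '[[-1,0,0,-1.2,0],[-1,0,0,-1.2,0],[0.35,0,0,-1.2,0],[0.5,0,0,-1.2,0],[0.7,0,0,-1.2,0],[1,0,0,-1.2,0],[1,0,0,-1.2,0],[1,0,0,-1.2,0],[1,0,0,-1.2,0]]' ;python3 -m crank '[[1,0,0,-5,0],[1,0,0,-15,0],[1,0,0,-35,0],[1,0,0,-60,0],[1,0,0,-90,0],[1,0,0,-120,0],[1,0,0,-135,0],[1,0,0,-140,0],[1,0,0,-140,0]]'
```

```text
time: 8.25
tool_pos: [0.3989, 0.2541, 0.2393]
tool_rot: [3.141, 0.0, -0.0]
contact_force: [0.3, -0.4, 0.0]
opening: 0.0913
grip_force: 0.0
time: 9.0
tool_pos: [0.3989, 0.2541, 0.3806]
tool_rot: [-3.141, -0.003, -0.0]
contact_force: [-0.3, -0.7, -0.3]
opening: 0.092
grip_force: 0.0
```

```bash
python3 -m crank '[[1,15,0,0,0],[1,40,1,0,0],[1,70,2,0,0],[1,100,3,0,0],[1,125,3,0,0],[1,138,3,0,0],[1,144,3,0,0],[1,145.5,3,0,0],[1,145.5,3,0,0],[1,145.5,3,0,0]]'
python3 - <<'E'
from h import *
p,d=vision.read_camera("side");cv2.imwrite("pics/s3.png",cv2.resize(p[80:200,140:290,::-1],None,fx=5,fy=5))
print(telemetry.observe()["tool_pos"])
E
```

```text
time: 9.83
tool_pos: [0.5435, 0.2512, 0.3788]
tool_rot: [3.141, 0.002, 0.0]
contact_force: [-0.9, 0.8, -0.0]
opening: 0.0919
grip_force: 0.0
[0.54347764 0.25123068 0.3792381 ]
```

View pics/s3.png

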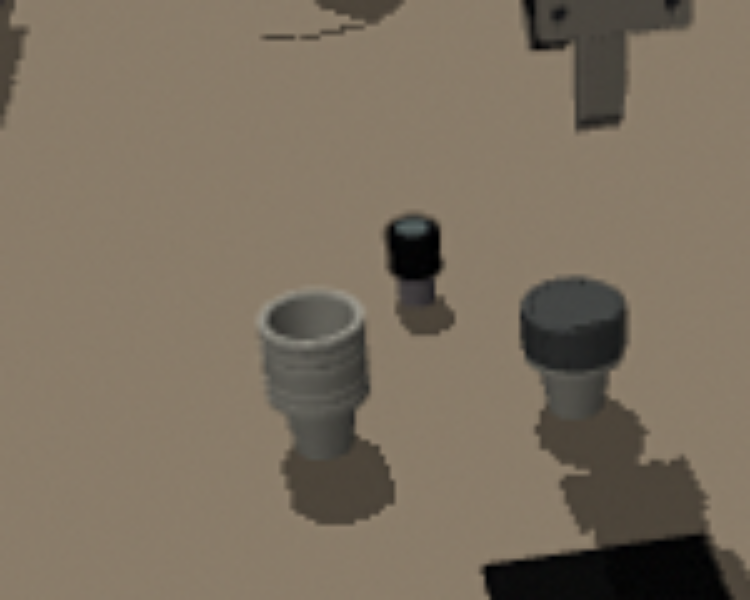

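The cases are nested upright: rim at (315,310), with no gap between the collars. Next is the left closed case.

```bash
python3 -m crank '[[1,0,0,30,0],[1,0.5,0,70,0],[1,0.5,0,110,0],[1,0.5,0,140,0],[1,0.5,0,157,0],[1,0.5,0,163,0],[1,0.5,0,165,0],[1,0.5,0,165,0],[0.5,0.5,0,165,0],[0.4,0.5,0,165,0],[0.35,0.5,0,165,0],[0.3,0.5,0,165,0]]' 30;python3 -m crank '[[0.2,0,0,0,0],[-1,0,0,0,0],[-1,0,0,0,0],[-1,0,0,0,0],[-1,0,0,0,0]]';python3 -m crank '[[-1,0,0,-3,0],[-1,0,0,-10,0],[-1,0,0,-25,0],[-1,0,0,-40,0],[-1,0,0,-50,0],[-1,0,0,-55,0],[-1,0,0,-55,0],[-1,0,0,-55,0],[-1,0,0,-55,0],[-1,0,0,-55,0],[-1,0,0,-55,0]]'; for i in 1 2 3;do python3 -m crank '[[-1,0,0,0,0],[-1,0,0,0,0]]'|grep contact; done
```

```text
time: 10.88
tool_pos: [0.5451, 0.2511, 0.2154]
tool_rot: [-3.141, -0.002, -0.0]
contact_force: [-0.6, -0.4, 0.3]
opening: 0.0696
grip_force: 0.0
time: 11.3
tool_pos: [0.545, 0.2511, 0.2148]
tool_rot: [-3.141, -0.001, -0.0]
contact_force: [-0.2, 0.0, 3.5]
opening: 0.0587
grip_force: 30.0
time: 12.22
tool_pos: [0.5447, 0.251, 0.2686]
tool_rot: [3.141, 0.001, -0.0]
contact_force: [0.1, 0.2, -1.1]
opening: 0.0586
grip_force: 30.0
contact_force: [-0.4, -0.9, -1.0]
contact_force: [0.3, -0.1, -1.5]
contact_force: [-0.4, -0.7, -0.9]
```

This one weighs about 0.11 kg, so it is probably the light one. I'll set it back where it stood.

```bash
python3 -m crank '[[-1,0,0,8,0],[-1,0,0,20,0],[-1,0,0,33,0],[-1,0,0,43,0],[-1,0,0,49,0],[-1,0,0,52,0],[-1,0,0,53,0],[-1,0,0,53.5,0],[-1,0,0,53.5,0]]';python3 -m crank '[[-1,0,0,0.5,0],[-1,0,0,1,0],[-1,0,0,1,0],[-1,0,0,1,0]]'
```

```text
time: 13.47
tool_pos: [0.5451, 0.2511, 0.2163]
tool_rot: [-3.141, -0.001, -0.0]
contact_force: [-0.1, -0.3, -1.0]
opening: 0.0585
grip_force: 30.0
time: 13.8
tool_pos: [0.5449, 0.251, 0.2151]
tool_rot: [3.142, -0.0, -0.0]
contact_force: [0.1, -0.7, 0.6]
opening: 0.0584
grip_force: 30.0
```

```bash
python3 -m crank '[[-1,0,0,0.3,0],[-1,0,0,0.3,0],[0.3,0,0,0.3,0],[0.5,0,0,0.3,0],[0.7,0,0,0.3,0],[1,0,0,0.3,0],[1,0,0,0.3,0],[1,0,0,0.3,0],[1,0,0,0.3,0]]' ;python3 -m crank '[[1,0,0,-10,0],[1,0,0,-30,0],[1,0,0,-60,0],[1,0,0,-95,0],[1,0,0,-130,0],[1,0,0,-155,0],[1,0,0,-165,0],[1,0,0,-165,0],[1,0,0,-165,0]]'; python3 -m crank '[[1,-1,20,0,0],[1,-3,60,0,0],[1,-8,200,0,0],[1,-14,350,0,0],[1,-22,566,0,0],[1,-22,566,0,0],[1,-22,566,0,0],[1,-22,566,0,0],[1,-22,566,0,0],[1,-22,566,0,0],[1,-22,566,0,0],[1,-22,566,0,0]]'
```

```text
time: 14.55
tool_pos: [0.5449, 0.251, 0.2145]
tool_rot: [3.141, 0.0, -0.0]
contact_force: [-0.3, 0.2, 0.5]
opening: 0.091
grip_force: 0.0
time: 15.3
tool_pos: [0.5446, 0.251, 0.3791]
tool_rot: [3.141, 0.0, -0.0]
contact_force: [-0.5, 0.4, -1.5]
opening: 0.0917
grip_force: 0.0
time: 16.3
tool_pos: [0.5253, -0.2272, 0.377]
tool_rot: [-3.139, 0.004, -0.0]
contact_force: [1.2, -0.3, 0.1]
opening: 0.092
grip_force: 0.0
```

```bash
python3 -m crank '[[1,-2,35,0,0],[1,-2,65,0,0],[1,-2,80,0,0],[1,-2,88,0,0],[1,-2,88,0,0],[1,-2,88,0,0],[1,-2,88,0,0]]'
python3 - <<'E'
from h import *
from pathlib import Path
p,d=vision.read_camera("side");cv2.imwrite("pics/s4.png",p[80:420,120:460,::-1])
x,y,z=telemetry.observe()["tool_pos"];print(x,y,z)
E
```

```text
time: 16.88
tool_pos: [0.5245, -0.3117, 0.3793]
tool_rot: [-3.141, 0.001, 0.001]
contact_force: [-0.2, 0.2, 0.3]
opening: 0.092
grip_force: 0.0
0.5245006440921872 -0.31163217824222456 0.37959001401419634
```

View pics/s4.png

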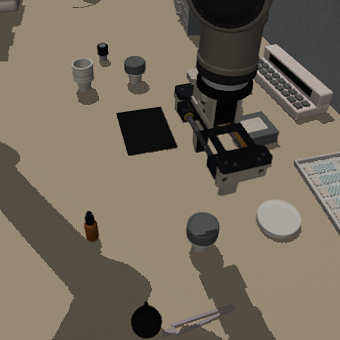

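The light case stands upright at (135,68) and the nested pair is fine at (83,72). The gripper is above the right case at (203,230), so I'll descend.

```bash
python3 -m crank '[[1,-0.5,2,30,0],[1,-1,3.5,70,0],[1,-1,3.5,110,0],[1,-1,3.5,140,0],[1,-1,3.5,157,0],[1,-1,3.5,163,0],[1,-1,3.5,165,0],[1,-1,3.5,165,0],[0.5,-1,3.5,165,0],[0.4,-1,3.5,165,0],[0.35,-1,3.5,165,0],[0.3,-1,3.5,165,0]]' 30;python3 -m crank '[[0.2,0,0,0,0],[-1,0,0,0,0],[-1,0,0,0,0],[-1,0,0,0,0],[-1,0,0,0,0]]';python3 -m crank '[[-1,0,0,-3,0],[-1,0,0,-10,0],[-1,0,0,-25,0],[-1,0,0,-40,0],[-1,0,0,-50,0],[-1,0,0,-55,0],[-1,0,0,-55,0],[-1,0,0,-55,0],[-1,0,0,-55,0],[-1,0,0,-55,0],[-1,0,0,-55,0]]'; for i in 1 2 3;do python3 -m crank '[[-1,0,0,0,0],[-1,0,0,0,0]]'|grep contact; done
```

```text
time: 17.93
tool_pos: [0.5233, -0.317, 0.2156]
tool_rot: [3.14, -0.001, -0.0]
contact_force: [0.2, 0.6, -0.1]
opening: 0.07
grip_force: 0.0
time: 18.35
tool_pos: [0.5232, -0.3169, 0.215]
tool_rot: [3.141, -0.0, -0.0]
contact_force: [-1.4, 0.9, 4.5]
opening: 0.0586
grip_force: 30.0
time: 19.27
tool_pos: [0.523, -0.3168, 0.2688]
tool_rot: [-3.141, 0.001, -0.0]
contact_force: [-0.3, 0.7, -4.5]
opening: 0.0587
grip_force: 30.0
contact_force: [0.0, 0.1, -2.7]
contact_force: [-1.0, -0.3, -2.8]
contact_force: [-0.2, 0.3, -3.4]
```

This one weighs about 0.31 kg against 0.11 kg, so it is the heavier case. I'll carry it over the mat.

```bash
python3 -m crank '[[-1,0,-2,-15,0],[-1,0,-8,-40,0],[-1,-1,-20,-65,0],[-1,-1,-40,-85,0],[-1,-2,-65,-95,0],[-1,-3,-92,-99,0],[-1,-3,-120,-99,0],[-1,-4,-148,-99,0],[-1,-5,-176,-99,0],[-1,-6,-204,-99,0],[-1,-7,-232,-99,0],[-1,-7,-260,-99,0]]'; python3 -m crank '[[-1,-1,-25,0,0],[-1,-2,-45,0,0],[-1,-3,-62,0,0],[-1,-3,-75,0,0],[-1,-3,-84,0,0],[-1,-3,-89,0,0],[-1,-3,-91,0,0],[-1,-3,-91,0,0],[-1,-3,-91,0,0],[-1,-3,-91,0,0],[-1,-3,-91,0,0],[-1,-3,-91,0,0]]'; python3 -m crank '[[-1,0,0,0,0],[-1,0,0,0,0],[-1,0,0,0,0],[-1,0,0,0,0]]'
python3 - <<'E'
from h import *
p,d=vision.read_camera("side");cv2.imwrite("pics/s5.png",p[60:420,120:480,::-1])
E
```

```text
time: 20.77
tool_pos: [0.5158, -0.0555, 0.3688]
tool_rot: [3.141, -0.0, -0.0]
contact_force: [0.3, 0.4, -2.5]
opening: 0.0587
grip_force: 30.0
time: 21.77
tool_pos: [0.5132, 0.0337, 0.3686]
tool_rot: [3.141, 0.0, -0.001]
contact_force: [-0.1, 0.1, -2.6]
opening: 0.058
grip_force: 30.0
time: 22.1
tool_pos: [0.5132, 0.0341, 0.3686]
tool_rot: [3.141, 0.0, -0.0]
contact_force: [-0.1, -0.2, -3.1]
opening: 0.0584
grip_force: 30.0
```

View pics/s5.png

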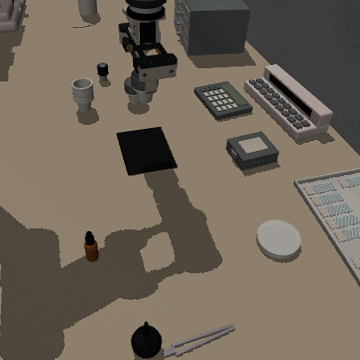

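The heavier case hangs upright at (145,88), above the mat at (146,150), and everything else is where it was. Handing in.

```bash
python3 -c "
from cell import ticket;print(ticket.hand_in())"
```

```text
the job is handed in; nothing more can be done
None
```

The job is handed in at about 22 s of the 72 s allowed: the two open cases are nested, the lighter closed case (about 0.11 kg) stands back where it was on the bench, and the heavier one (about 0.31 kg) is held upright and still about 15 cm over the mat centre.

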